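Turn the glue to the front of the bench carousel

ROBOT

A 6-joint arm with a two-finger parallel gripper is mounted at the origin on a cart in front of the work surface, level with it; the furniture and walls round the work are solid. World frame = base frame: x ahead of the robot, y to its left, z up, the work surface at z = 0. Lengths are in mm, angles in rad, forces in N, time in s.
With the tool pointing down it reaches from about 325 to 1000 mm from the base axis. Payload 5.1 kg.
Tool frame: the origin (TCP) lies midway between the tips of the shut fingers; the grasp point (between the pads) lies 19 mm behind it; z points along the fingers, y is the line along which they close (so a half turn about z gives the same grasp; the last joint's range is limited). The gripper opens to 85 mm and grips with 20 to 120 N. Pads are 22 mm wide; open, the fingers measure 114 mm over their backs; the gripper's body (76 mm by 85 mm) begins 54 mm behind the grasp point. The pads swing forward as they close: fully open they stand 13 mm farther back than shut.
Start: joints at [-0.083, 0.124, 1.65, -0, 1.367, -0.083], TCP at [649.988, -0.028, 231.322] pointing down, gripper open.
Joint ranges: [-2.61, 2.61], [-1.02, 2.33], [0.03, 2.71], [-1.35, 4.49], [0.32, 2.68], [-2.91, 2.91]. Speed limits (rad/s): [2.57, 2.57, 3.14, 3.14, 3.14, 3.14].

INTERFACE

Orientations are given as [roll, pitch, yaw] about the fixed x, y, z axes, in that order (R = Rz(yaw) Ry(pitch) Rx(roll)).
In Python, from cell import monitor, vision, ctrl gives the robot as it stands.
- The arm moves only by the tool nudge_tcp, called after "Request:" in YAML: its name, and indented under it one key for each argument. Schema: {"type":"object","properties":{"motion":{"type":"array","items":{"type":"array","items":{"type":"number"},"minItems":4,"maxItems":4},"minItems":1,"maxItems":10},"jaw":{"type":"number"},"only":{"type":"string"},"quiet":{"type":"boolean"},"lines":{"type":"string"}},"required":["motion"],"additionalProperties":false}. motion is a list of rows, 1 to 10 of them, each of 4 numbers: dx, dy, dz in fractions of the full range, 1 being 800 mm, then a turn about the tool's z in normalised numbers (1 is pi/2 rad); each row shifts and turns the commanded pose from where the row before left it, along the tool's axes as they then stand; what a row does not reach is not made up. A row lasts 1/12 s, in which the tool goes at most 41.7 mm and 0.125 rad, less where a joint would pass 70% of its speed; a pose out of reach is approached as far as the arm can. jaw is the finger opening in mm, set as the call begins (left out keeps the last). The fingers move at their own pace and stop on an object; the grip force is fixed at half the most. Time passes only in rows, so rows that do not move let the fingers close. The tool returns the time, the measured TCP pose, the force, the opening and the grip force at its end. only (a regular expression) keeps the lines of the reply that match it, lines (a string "A,B") keeps lines A to B, and quiet returns only ok. Input that does not fit is refused with a message, and nothing moves.
- monitor.observe(): the state, without advancing time (a new reading comes with each control period).
- vision.get_image(name): name is "scene" or "side" or "wrist"; returns a dict with "frame" (384x512x3 uint8, red, green, blue), "K" (3x3 intrinsics, pixels), "origin" and "orientation" of the camera in the world. Camera axes: x right, y up, looking along -z (the intrinsics and any distortion apply to the point x, -y, -z); pixel columns grow to the right and rows downward; lengths in mm; the calibration is good to about 2 mm. A picture is of the moment at which its call begins. There is no depth.
- ctrl.finish_job(): hands the job in; it is judged then, once.
The state is a dict: "time_s": time; "joints": joint angles; "joint_velocities": joint speeds; "tau": joint torques, N m; "tool_pos": TCP position; "ee_rot": TCP orientation; "ft_force": force on the tool from outside, world axes, zero at the start; "moment": the same for the moment, N m; "opening": finger opening in mm; "grip_force": force on a finger pad.
Only numpy, scipy, OpenCV 4.12 (cv2) and the standard library are available. Lean on these libraries where they do the work, as an engineer would, in place of code of your own. Each camera call takes 0.05 s, during which the arm holds its last target. There are 200 camera calls.

TASK

Bring the yellow wood glue bottle round to the front of the bench carousel: push the notched rim of the carousel round with your fingertips until the bottle stands in line with the red pointer on the fixed foot, then take your hand away. Turn it gently, either way round, so that everything stays standing in its cup; do not touch, lift or grip the things on the carousel, and leave the other things on the bench where they are.

Things in the scene. Friction and masses are not known exactly. Their poses are not given: they have to be found in the camera images.
- carousel_base: fixed foot of the carousel: dark steel disc 230 mm across, 8 mm high, with a 40 mm wide, 7 mm high tongue that sticks out in front to 250 mm from the centre, a red pointer painted on its end. Origin on the worktop at the axis of rotation; its -x axis points along the tongue (the front), z up. Bolted down
- carousel: revolving tray, 390 mm across, turns either way without end stops in reach about its vertical axis (origin on the axis, 12 mm above the worktop; z up; yaw is its turn). Blue rim 14 to 44 mm above the worktop; black mat inside, 300 mm across, 45.5 mm above the worktop. Needs 1.5 to 3 N at the rim and stops when no longer pushed
- notch (a point): one of six equal finger notches in the tray's rim, open above, below and outward, about 60 mm wide, from 150 to 195 mm from the axis, sides radial. This point: middle of the notch, 175 mm from the axis at 30 degrees from the tray's x axis, 44 mm above the worktop; the others follow every 60 degrees
- cup (a point): one of four aluminium cups on the mat, 14 mm high, 72 mm inside, in which things stand. This point: its centre on the mat, 68 mm from the axis on the tray's x axis; the others follow every 90 degrees
- glue: yellow wood glue bottle with orange nozzle, 47x64x186 mm, loose, standing in one of the cups; origin at the centre of its underside, z up
- jar: white plastic jar with red lid, 62 mm across, 95 mm high, loose in one of the cups; origin at the centre of its underside
- torch: black and grey torch, 48 mm across, 124 mm high, standing loose on its lens in one of the cups; origin at the centre of its underside
- black_tape: roll of black tape, 58 mm across, 19 mm high, lying loose in one of the cups; origin at the centre of its underside
- tape_measure: yellow tape measure, 34x97x69 mm, loose at the right; origin at the centre of its underside
- offcut: light wood offcut, 38x120x38 mm, loose at the front right; origin at the centre of its underside
- screw_carton: brown cardboard carton, 71x110x46 mm, loose at the front right; origin at the centre of its underside
- battery: black and yellow drill battery, 110x77x58 mm, loose at the left; origin at the centre of its underside
Things that resemble listed ones, but are neither listed nor needed, are in the scene too. Of the things that look like the glue, the middle-sized one is meant.

How it is judged (in metres and radians):
On the way:
1. the fingers push the carousel (contact force between the fingers and carousel above 0.4 N), for 0.05 s.
At the end, for the whole second after the job is handed in: the glue bottle's centre is on the pointer side of the axis and within 12 mm (about 10 degrees) sideways of the pointer's centre line, the carousel is at rest, and all four things stand upright (within 0.2 rad) on the mat in their cups (x of glue in the frame of carousel_base below -0.045 m and y of glue in the frame of carousel_base between -0.012 and 0.012 m and angular speed of carousel below 0.05 rad/s and angle between each of glue, jar, torch, black_tape's own z axis and vertical below 0.2 rad and z of glue in the frame of carousel between 0.028 and 0.039 m and horizontal distance between each of glue, jar, torch, black_tape and carousel below 0.095 m and z of jar in the frame of carousel between 0.028 and 0.039 m and z of torch in the frame of carousel between 0.028 and 0.039 m and z of black_tape in the frame of carousel between 0.028 and 0.039 m); the robot touches nothing.
It fails at once if something on the carousel is lifted, tipped or knocked over (angle between any of glue, jar, torch, black_tape's own z axis and vertical above 0.35 rad or z of any of glue, jar, torch, black_tape in the frame of carousel above 0.045 m).
It fails at once if the robot touches something that stands on the carousel (contact force between any of the fingers, the arm and glue above 0.8 N or contact force between any of the fingers, the arm and jar above 0.8 N or contact force between any of the fingers, the arm and torch above 0.8 N or contact force between any of the fingers, the arm and black_tape above 0.8 N).
It fails at once if another thing on the bench is moved by more than 20 mm (distance of any of tape_measure, offcut, screw_carton, battery from where it was at the start of the episode above 0.02 m).
It also fails if it takes over 72 s, if anything falls off the work surface, if the arm or the gripper's body presses on something with over 40 N, if the wrist force passes 120 N, or if a joint passes its speed limit or range.

## Working session

There is one attempt and no reset: what is moved stays moved. The work goes in short steps, Python scripts to look and compute and a tool call to move; the robot and the scene stay as the last step left them, time stands still between calls to the robot, and variables do not carry over. Pictures are saved under pics/ and viewed, at most 10 in all, crops included, and the job is handed in when it is done.

```bash
mkdir -p pics
```

Create h.py:
```python
import numpy as np, cv2
from scipy.spatial.transform import Rotation as R
from cell import monitor, vision, ctrl
def grab(n,f=None):
    d=vision.get_image(n)
    if f: cv2.imwrite('pics/'+f,d['frame'][:,:,::-1])
    return d
def rot(o):
    o=np.array(o,float)
    return o if o.shape==(3,3) else R.from_euler('xyz',o).as_matrix() if o.size==3 else R.from_quat(o).as_matrix()
def onplane(d,uv,z):
    K=np.array(d['K']);r=np.linalg.inv(K)@np.array([uv[0],uv[1],1.])
    w=rot(d['orientation'])@np.array([r[0],-r[1],-r[2]]);o=np.array(d['origin'],float)
    return o+w*(z-o[2])/w[2]
def proj(d,p):
    c=rot(d['orientation']).T@(np.array(p,float)-np.array(d['origin'],float))
    q=np.array(d['K'])@np.array([c[0],-c[1],-c[2]]);return q[:2]/q[2]
```

Run:
```python
from h import *
ims=[grab(n) for n in('scene','side','wrist')]
for d in ims: print(d['origin'],d['orientation'],np.array(d['K']).tolist(),[k for k in d])
cv2.imwrite('pics/a.png',ims[0]['frame'][:,:,::-1]);cv2.imwrite('pics/b.png',ims[1]['frame'][:,:,::-1]);cv2.imwrite('pics/c.png',ims[2]['frame'][:,:,::-1])
print(monitor.observe())
```

```text
[-619.13186094 -533.42899608  992.79419534] [ 0.96024786 -0.00312368 -1.08969261] [[426.98717397075956, 0.0, 255.19209103985781], [0.0, 426.98717397075956, 199.85722199127872], [0.0, 0.0, 1.0]] ['frame', 'K', 'origin', 'orientation']
[ 86.54208625 933.71388191 761.18592806] [ 0.96452788 -0.01669575 -2.5951952 ] [[363.5362714136893, 0.0, 258.58722854652274], [0.0, 363.5362714136893, 190.86833623909152], [0.0, 0.0, 1.0]] ['frame', 'K', 'origin', 'orientation']
[649.40447718  68.29999651 371.85036965] [-0.26799212  0.00188949  0.0003063 ] [[296.62905742772523, 0.0, 258.4387148568174], [0.0, 296.62905742772523, 191.28356802792544], [0.0, 0.0, 1.0]] ['frame', 'K', 'origin', 'orientation']
{'time_s': 0.15, 'joints': array([-8.26086100e-02,  1.24371830e-01,  1.65135650e+00, -3.05727428e-06,
        1.36748672e+00, -8.26028953e-02]), 'joint_velocities': array([-0.00126066, -0.00046663, -0.0043054 ,  0.0005195 , -0.00158358,
       -0.00026744]), 'tau': array([ 3.58459238e-04, -4.24227583e+01, -3.66012383e+01, -4.16494640e-05,
        4.65309960e-03, -1.53378886e-05]), 'tool_pos': array([6.49531522e+02, 3.29673941e-03, 2.30326944e+02]), 'ee_rot': array([-3.13997554e+00, -1.30879590e-04,  1.57079113e+00]), 'ft_force': array([-0.48399956, -0.36381427,  0.14711086]), 'moment': array([-0.00538298, -0.00174106, -0.04391804]), 'grip_force': 0.0, 'opening': 85.62765194857913}
```

View pics/a.png

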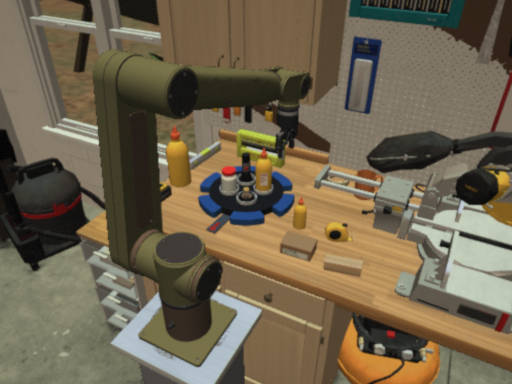

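View pics/b.png

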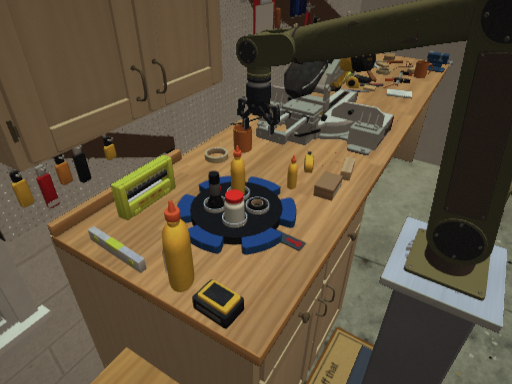

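View pics/c.png

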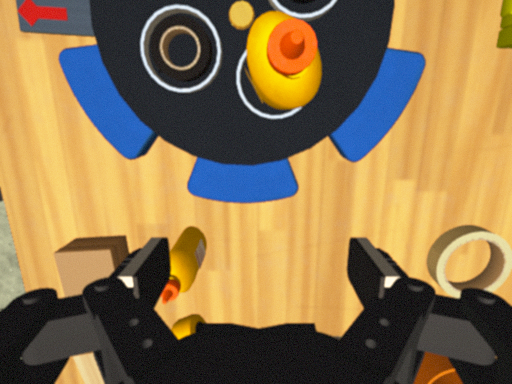

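The scene view shows the carousel near (246,190) with the glue bottle in it at (264,172) and the pointer at (217,225). A big decoy bottle stands at (178,160) and a small one at (300,213). The wrist view shows the knob at (241,14), glue cup at about (275,85), tape cup at (182,48) and the pointer arrow at (43,12).

Create meas.py:
```python
from h import *
from scipy.optimize import least_squares
def hsv(d): return cv2.cvtColor(d['frame'],cv2.COLOR_RGB2HSV)
def measure(d,guess=None,v=True):
    # blue rim blobs (area, top face) -> z=44
    h=hsv(d);m=cv2.inRange(h,(105,130,100),(122,255,255))
    m=cv2.morphologyEx(m,cv2.MORPH_OPEN,np.ones((3,3)))
    ys,xs=np.nonzero(m);return m,np.array([onplane(d,(x,y),44)[:2] for x,y in zip(xs,ys)])
def red(d,z=7):
    h=hsv(d);m=cv2.inRange(h,(0,170,120),(6,255,255))|cv2.inRange(h,(172,170,120),(180,255,255))
    n,l,s,c=cv2.connectedComponentsWithStats(m)
    return [(s[i][4],c[i].round(1).tolist(),onplane(d,c[i],z)[:2].round(1).tolist()) for i in range(1,n) if s[i][4]>8]
```

Run:
```python
from meas import *
for n in('scene','side','wrist'):
    d=grab(n);m,P=measure(d)
    cs,_=cv2.findContours(m,cv2.RETR_EXTERNAL,cv2.CHAIN_APPROX_NONE)
    print(n,len(P),P.min(0).round(),P.max(0).round(),[(cv2.contourArea(c),c.mean(0).round()[0].tolist()) for c in cs if cv2.contourArea(c)>20])
    print(d['frame'][ 180,243] if n=='wrist' else '')
    print(' red',red(d))
d=grab('wrist')
print('knob',onplane(d,(241,14),50),'arrowtip/tail',onplane(d,(20,12),7),onplane(d,(67,15),7))
print('cups',onplane(d,(182,48),59.5),onplane(d,(274,85),59.5),'nozzle',onplane(d,(292,47),45.5+186))
m=measure(d)[0];
```

```text
scene 899 [441. -36.] [805. 343.] [(204.5, [247.0, 215.0]), (174.5, [209.0, 203.0]), (163.0, [284.0, 202.0]), (96.0, [281.0, 179.0]), (99.0, [210.0, 180.0])]

 red [(np.int32(96), [227.8, 170.2], [778.8, 330.8]), (np.int32(17), [213.9, 226.6], [407.0, 170.9]), (np.int32(39), [390.6, 333.3], [232.2, -518.3])]
side 1542 [441. -28.] [813. 351.] [(368.5, [260.0, 238.0]), (337.5, [205.0, 236.0]), (244.5, [288.0, 210.0]), (195.0, [185.0, 205.0]), (24.5, [205.0, 184.0]), (138.0, [263.0, 183.0]), (38.5, [225.0, 179.0])]

 red [(np.int32(18), [41.6, 176.5], [1383.3, 360.4]), (np.int32(162), [233.7, 194.8], [703.4, 66.9]), (np.int32(9), [173.3, 217.6], [796.3, 279.4]), (np.int32(40), [295.0, 242.2], [406.1, 171.2])]
wrist 13154 [446. -34.] [818. 131.] [(3663.5, [242.0, 180.0]), (4570.0, [380.0, 101.0]), (4524.5, [103.0, 98.0])]
[ 39 101 192]
 red [(np.int32(664), [40.1, 12.2], [409.8, 171.4])]
knob [632.4298528  157.76494275  50.        ] arrowtip/tail [387.81371615 171.62128116   7.        ] [438.87487784 168.69394271   7.        ]
cups [575.46683958 125.85326975  59.5       ] [664.85431452  92.11619456  59.5       ] nozzle [664.07095859  94.63079916 231.5       ]
```

Add to meas.py:
```python
def fit(d):
    m,P=measure(d)
    def res(q):   # centre from the outer arcs: outermost pixel per 2 deg bin
        v=P-q[:2];a=np.degrees(np.arctan2(v[:,1],v[:,0]));r=np.hypot(*v.T)
        b=(a//2).astype(int);return np.array([r[b==k].max() for k in np.unique(b) if (b==k).sum()>40])-195
    q=least_squares(res,[632,158],loss='soft_l1',diff_step=1e-3).x
    return q,P
def angles(P,c):
    v=P-c;a=np.degrees(np.arctan2(v[:,1],v[:,0]));r=np.hypot(*v.T);a=a[(r>155)&(r<192)]
    z=np.exp(1j*np.radians(a*6)).mean();return np.degrees(np.angle(z))/6,abs(z) # segment centre mod 60
```

Run:
```python
from meas import *
d=grab('wrist');q,P=fit(d);print('centre',q,angles(P,q),angles(P,np.array([632.4,157.8])))
for n in('scene','side'):
    e=grab(n);_,Q=measure(e);print(n,angles(Q,np.array([632.4,157.8])))
e=grab('side')
for nm,uv,z in(('bigbase',(180,290),0),('bigtop',(172,203),240),('batt',(218,298),58),('battL',(193,300),30),('battback',(216,281),58),('battR',(243,300),58),('battfront',(218,322),0)): print(nm,onplane(e,uv,z)[:2].round())
```

```text
Traceback (most recent call last):
  File "meas.py", line 18, in fit
    q=least_squares(res,[632,158],loss='soft_l1',diff_step=1e-3).x
      ~~~~~~~~~~~~~^^^^^^^^^^^^^^^^^^^^^^^^^^^^^^^^^^^^^^^^^^^^^
ValueError: could not broadcast input array from shape (53,) into shape (61,)
```

Run:
```python
s=open('meas.py').read();i=s.index('def fit');j=s.index('def angles')
s=s[:i]+'''def fit(d,c0=(632,158)):
    m,P=measure(d);v=P-c0;b=(np.degrees(np.arctan2(v[:,1],v[:,0]))//2).astype(int);r=np.hypot(*v.T)
    E=np.array([P[b==k][r[b==k].argmax()] for k in np.unique(b) if (b==k).sum()>60])
    return least_squares(lambda q:np.hypot(*(E-q).T)-195,c0,loss='soft_l1').x,P
'''+s[j:];open('meas.py','w').write(s)
```

Run:
```python
from meas import *
d=grab('wrist');q,P=fit(d);print('centre',q,angles(P,q),angles(P,np.array([632.4,157.8])))
for n in('scene','side'):
    e=grab(n);_,Q=measure(e);print(n,angles(Q,np.array([632.4,157.8])))
e=grab('side')
for nm,uv,z in(('bigbase',(180,290),0),('bigtop',(172,203),240),('batt',(218,298),58),('battback',(216,281),58),('battR',(243,300),58),('battfront',(218,322),0)): print(nm,onplane(e,uv,z)[:2].round())
print(monitor.observe()['time_s'])
```

```text
centre [632.08414877 162.54872384] (np.float64(29.351690759877684), np.float64(0.44010925258684486)) (np.float64(29.245538566410584), np.float64(0.4268136730577765))
scene (np.float64(29.177038924036623), np.float64(0.45455811535477303))
side (np.float64(29.056120775511193), np.float64(0.44698411581399816))
bigbase [583. 491.]
bigtop [617. 442.]
batt [453. 495.]
battback [488. 456.]
battR [399. 468.]
battfront [440. 516.]
0.6
```

Careful with the scale: shifts go in shares of 800 mm and turns go in shares of pi/2 rad. That gives: -0.125 rad / 1.5708 = -0.0796.

Request:
nudge_tcp:
  motion:
    - [0,0,0,-0.0796]
    - [0,0,0,-0.0796]
    - [0,0,0,-0.0796]
    - [0,0,0,-0.0796]
    - [0,0,0,-0.0796]
    - [0,0,0,-0.0796]
    - [0,0,0,-0.0796]
    - [0,0,0,-0.0796]
    - [0,0,0,-0.0796]
    - [0,0,0,-0.0796]
  jaw: 0

```text
time_s: 1.43
tool_pos: [650.0, -0.0, 231.4]
ee_rot: [3.142, 0.0, 2.827]
ft_force: [-0.6, -0.1, -0.0]
opening: -0.1
grip_force: 0.0
```

Request:
nudge_tcp:
  motion:
    - [0,0,0,-0.0796]
    - [0,0,0,-0.0796]
    - [0,0,0,-0.0452]
    - [0.045,0.0038,0,0]
    - [0.045,0.005,0,0]
    - [0.045,0.0038,0,0]
    - [0,0,0.0438,0]
    - [0,0,0.0438,0]
    - [0,0,0.0375,0]
    - [0,0,0,0]

```text
time_s: 2.27
tool_pos: [537.0, 10.3, 124.6]
ee_rot: [3.141, -0.012, -3.141]
ft_force: [-2.4, 0.8, -1.8]
opening: 0.1
grip_force: 0.0
```

Run:
```python
from meas import *
d=grab('wrist','d.png');q,P=fit(d);print(q,angles(P,np.array([632.2,160])),monitor.observe()['tool_pos'],monitor.observe()['joints'].round(2))
```

```text
[633.04749438 158.24414752] (np.float64(28.3645271889412), np.float64(0.3882685841425331)) [539.10278822  10.18444959 127.85029406] [-0.08 -0.03  1.99  0.    1.19 -1.65]
```

View pics/d.png

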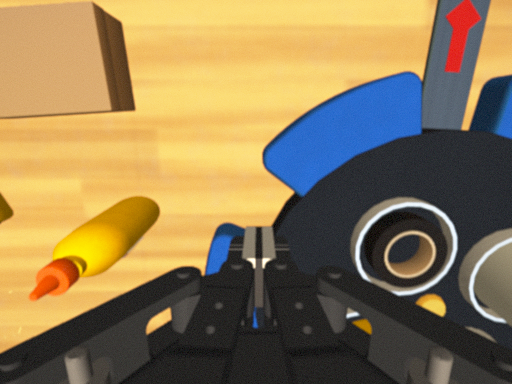

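The picture shows the shut fingertips (260,245) over the notch between the blue rim parts at (345,130) and (225,250). Next I lower into it.

Converted, 35 mm / 800 = 0.0438, 20 mm / 800 = 0.025.

Request:
nudge_tcp:
  motion:
    - [-0.0013,0,0.0438,0]
    - [-0.0013,0,0.0438,0]
    - [-0.0013,0,0.025,0]
    - [0,0,0.015,0]
    - [0,0,0,0]
    - [0,0,0,0]

```text
time_s: 2.82
tool_pos: [546.4, 9.8, 31.0]
ee_rot: [-3.141, 0.002, -3.141]
ft_force: [0.6, 0.8, 0.3]
opening: -0.0
grip_force: 0.0
```

Run:
```python
from meas import *
d=grab('side');cv2.imwrite('pics/e.png',cv2.resize(d['frame'][130:290,150:370,::-1],None,fx=3,fy=3,interpolation=2))
o=monitor.observe();print(o['tool_pos'],o['ft_force'])
p=o['tool_pos'][:2]
c=np.array([632.2,160]);v=p-c;print(np.degrees(np.arctan2(v[1],v[0])),np.hypot(*v))
for a in range(-126,-255,-5):
    t=np.radians(a);print(a,(c+172*np.array([np.cos(t),np.sin(t)])).round(1).tolist(),end=' ')
```

```text
[547.02939623   9.77462491  31.76073063] [-0.18077528 -0.08657438  0.52130262]
-119.55116324415593 172.68959165356213
-126 [531.1, 20.8] -131 [519.4, 30.2] -136 [508.5, 40.5] -141 [498.5, 51.8] -146 [489.6, 63.8] -151 [481.8, 76.6] -156 [475.1, 90.0] -161 [469.6, 104.0] -166 [465.3, 118.4] -171 [462.3, 133.1] -176 [460.6, 148.0] -181 [460.2, 163.0] -186 [461.1, 178.0] -191 [463.4, 192.8] -196 [466.9, 207.4] -201 [471.6, 221.6] -206 [477.6, 235.4] -211 [484.8, 248.6] -216 [493.0, 261.1] -221 [502.4, 272.8] -226 [512.7, 283.7] -231 [524.0, 293.7] -236 [536.0, 302.6] -241 [548.8, 310.4] -246 [562.2, 317.1] -251 [576.2, 322.6]
```

View pics/e.png

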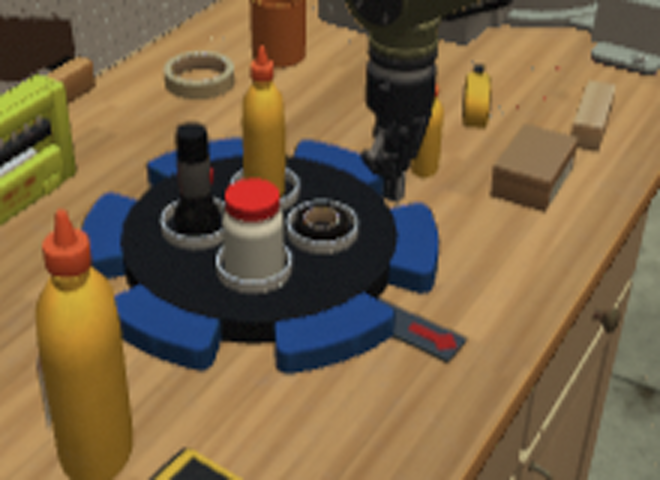

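The fingertips are in the notch, shown at (395,185) in the crop, with the jar, torch, glue and tape all standing. Now I push gently clockwise.

Converted, 6 mm / 800 = 0.0075, 5 mm / 800 = 0.0063.

Request:
nudge_tcp:
  motion:
    - [0.005,0.0025,0.0075,0]
    - [0.005,0.0038,0,0]
    - [0.005,0.0038,0,0]
    - [0.0038,0.0038,0,0]
    - [0.005,0.0038,0,0]
    - [0.005,0.0038,0,0]
    - [0.005,0.005,0,0]
    - [0.0063,0.0063,0,0]
    - [0.0075,0.0075,0,0]
    - [0.0075,0.0075,0,0]

```text
time_s: 3.7
tool_pos: [500.9, 48.5, 23.7]
ee_rot: [-3.142, 0.001, -3.141]
ft_force: [3.6, -0.3, 0.3]
opening: -0.3
grip_force: 1.3
```

Request:
nudge_tcp:
  motion:
    - [0.0063,0.0075,0,0]
    - [0.0063,0.0075,0,0]
    - [0.0063,0.0075,0,0]
    - [0.005,0.0075,0,0]
    - [0.005,0.0075,0,0]
    - [0.005,0.0088,0,0]
    - [0.0038,0.0088,0,0]
    - [0.0038,0.0088,0,0]
    - [0.0013,0.0038,0,0]
    - [0,0,0,0]

```text
time_s: 4.53
tool_pos: [465.9, 102.8, 22.9]
ee_rot: [3.141, -0.002, -3.14]
ft_force: [-1.0, 0.1, -0.8]
opening: 0.1
grip_force: 0.0
```

Run:
```python
from meas import *
c=np.array([632.2,160]);v=monitor.observe()['tool_pos'][:2]-c;print(np.degrees(np.arctan2(v[1],v[0])),np.hypot(*v))
for n in('scene','side'):
    e=grab(n);_,Q=measure(e);print(n,angles(Q,c))
cv2.imwrite('pics/f.png',cv2.resize(e['frame'][130:290,150:370,::-1],None,fx=3,fy=3,interpolation=2))
```

```text
-161.01785559359283 175.91632779225526
scene (np.float64(-7.972382603186958), np.float64(0.43896735705044865))
side (np.float64(-5.736745091726395), np.float64(0.44754881102610633))
```

View pics/f.png

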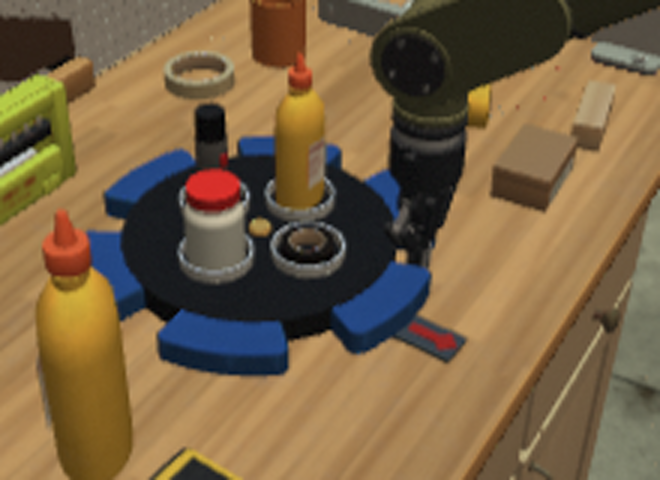

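Everything is still standing and the tray has turned about 36°. I keep going.

Request:
nudge_tcp:
  motion:
    - [0.0013,0.0063,0,0]
    - [0.0013,0.0088,0,0]
    - [0.0025,0.0113,0,0]
    - [0.0013,0.0113,0,0]
    - [0.0013,0.0125,0,0]
    - [0,0.0125,0,0]
    - [0,0.0125,0,0]
    - [-0.0013,0.0125,0,0]
    - [-0.0013,0.0125,0,0]
    - [-0.0013,0.0125,0,0]

```text
time_s: 5.47
tool_pos: [464.2, 193.1, 23.5]
ee_rot: [-3.142, 0.0, -3.141]
ft_force: [1.0, -3.5, -0.2]
opening: 0.3
grip_force: 1.4
```

Request:
nudge_tcp:
  motion:
    - [-0.0025,0.0125,0,0]
    - [-0.0038,0.0125,0,0]
    - [-0.0038,0.0113,0,0]
    - [-0.005,0.0113,0,0]
    - [-0.005,0.0113,0,0]
    - [-0.0063,0.0113,0,0]
    - [-0.0075,0.01,0,0]
    - [-0.0063,0.0075,0,0]
    - [-0.005,0.0063,0,0]
    - [0,0,0,0]

```text
time_s: 6.3
tool_pos: [501.0, 268.3, 23.6]
ee_rot: [3.14, 0.001, -3.141]
ft_force: [0.7, 0.7, 0.7]
opening: -0.3
grip_force: 0.0
```

Run:
```python
from meas import *
c=np.array([632.2,160]);v=monitor.observe()['tool_pos'][:2]-c;print(np.degrees(np.arctan2(v[1],v[0])),np.hypot(*v))
for n in('scene','side'):
    e=grab(n);_,Q=measure(e);print(n,angles(Q,c))
cv2.imwrite('pics/g.png',cv2.resize(e['frame'][130:290,150:370,::-1],None,fx=3,fy=3,interpolation=2))
```

```text
140.46101194413242 170.13633108190328
scene (np.float64(-7.268788591503039), np.float64(0.4618808934972502))
side (np.float64(-5.3933979770048674), np.float64(0.46004171908818053))
```

View pics/g.png

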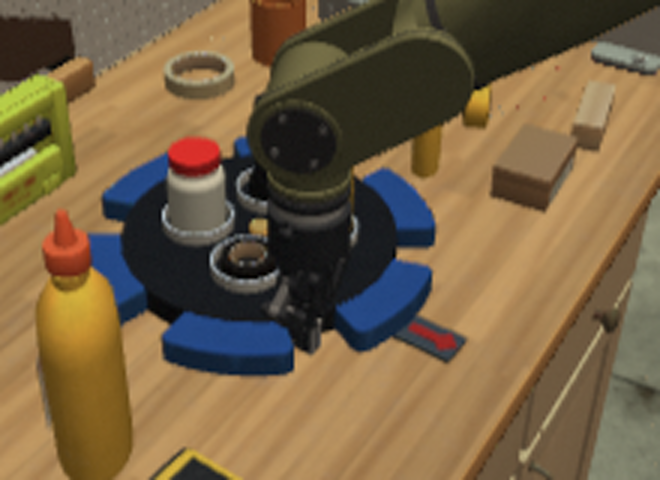

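Converted, -8 mm / 800 = -0.01, -7 mm / 800 = -0.0088.

Request:
nudge_tcp:
  motion:
    - [-0.005,0.005,0,0]
    - [-0.0075,0.0075,0,0]
    - [-0.0088,0.0088,0,0]
    - [-0.0088,0.0075,0,0]
    - [-0.01,0.0088,0,0]
    - [-0.0088,0.0063,0,0]
    - [-0.0088,0.005,0,0]
    - [-0.005,0.0025,0,0]
    - [0,0,0,0]
    - [0,0,0,0]

```text
time_s: 7.23
tool_pos: [550.5, 308.6, 23.6]
ee_rot: [3.141, 0.001, -3.141]
ft_force: [0.1, 0.3, 0.0]
opening: -0.1
grip_force: 0.0
```

Run:
```python
from meas import *
c=np.array([632.2,160]);v=monitor.observe()['tool_pos'][:2]-c;print(np.degrees(np.arctan2(v[1],v[0])),np.hypot(*v))
for n in('scene','side'):
    e=grab(n);_,Q=measure(e);print(n,angles(Q,c))
    if n=='scene': s=e
w=grab('wrist')
cv2.imwrite('pics/h.png',np.hstack([cv2.resize(s['frame'][140:250,180:320,::-1],(490,385)),cv2.resize(w['frame'][:,:,::-1],(310,385))]))
```

```text
118.79702764198531 169.5578844506005
scene (np.float64(-27.478083097104776), np.float64(0.4672290525937503))
side (np.float64(-27.516716736204913), np.float64(0.44614479755071573))
```

View pics/h.png

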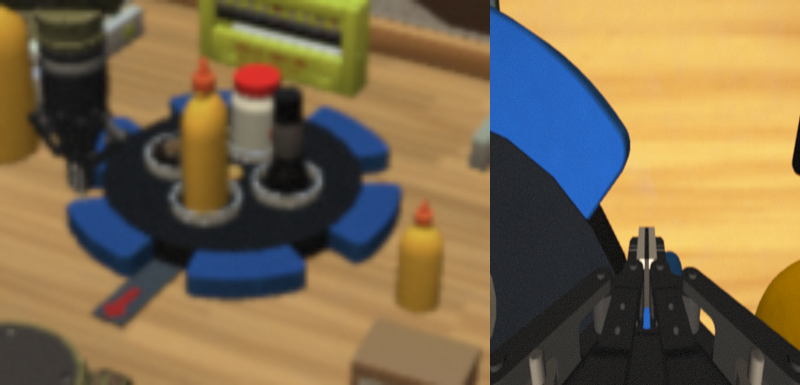

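The scene crop shows the glue bottle at (205,140), about 5° short of the pointer line, with everything standing. One small push remains, then I back off within the notch and lift.

Converted, 5 mm / 800 = 0.0063, -4 mm / 800 = -0.005.

Request:
nudge_tcp:
  motion:
    - [-0.0038,0.0025,0,0]
    - [-0.005,0.0025,0,0]
    - [-0.005,0.0025,0,0]
    - [-0.0038,0.0013,0,0]
    - [0,0,0,0]
    - [0,0,0,0]
    - [0.0063,-0.0013,0,0]
    - [0.0038,0,0,0]
    - [0,0,0,0]

```text
time_s: 8.13
tool_pos: [555.0, 313.9, 23.2]
ee_rot: [-3.142, -0.001, -3.141]
ft_force: [0.2, 0.0, 0.0]
opening: 0.2
grip_force: 0.0
```

Run:
```python
from meas import *
c=np.array([632.2,160]);v=monitor.observe()['tool_pos'][:2]-c;print(np.degrees(np.arctan2(v[1],v[0])),np.hypot(*v))
for n in('scene','side'):
    e=grab(n);_,Q=measure(e);print(n,angles(Q,c),red(e))
    h=hsv(e);m=cv2.inRange(h,(5,150,100),(28,255,255));k=proj(e,(564,170,120));n_,l,s,cc=cv2.connectedComponentsWithStats(m)
    i=l[int(k[1]),int(k[0])];print(k,i,s[i],cc[i],onplane(e,cc[i],45.5+80))
```

```text
116.62756078707231 172.21207925240859
scene (np.float64(27.40754593441625), np.float64(0.45173428463978077)) [(np.int32(84), [253.8, 162.4], [895.0, 260.5]), (np.int32(18), [214.1, 226.4], [408.3, 170.9]), (np.int32(39), [390.6, 333.3], [232.2, -518.3])]
[234.50263721 180.68461074] 10 [230 144  38  56 588] [241.18197279 173.06122449] [616.6694696  170.11828694 125.5       ]
side (np.float64(27.084906359599973), np.float64(0.4749656952592068)) [(np.int32(21), [42.0, 176.4], [1382.4, 359.3]), (np.int32(41), [294.9, 242.1], [406.5, 171.3])]
[251.4142846  195.31343734] 0 [     0      0    512    384 190398] [257.33890587 190.17366254] [559.10170529 143.64833847 125.5       ]
```

Converted, -35 mm / 800 = -0.0438, -30 mm / 800 = -0.0375.

Request:
nudge_tcp:
  motion:
    - [0,0,-0.0188,0]
    - [0,0,-0.0375,0]
    - [0,0,-0.0438,0]
    - [0,0,-0.0438,0]
    - [0,0,-0.0438,0]
    - [0,0,-0.0438,0]
    - [0,0,-0.0438,0]
    - [0.025,0,0,0]
    - [0.025,0,0,0]
    - [0,0,0,0]

```text
time_s: 9.07
tool_pos: [514.1, 314.3, 246.1]
ee_rot: [3.14, 0.002, -3.14]
ft_force: [0.7, 0.3, -0.3]
opening: 0.2
grip_force: 0.0
```

Run:
```python
from meas import *
c=np.array([632.2,160]);L=[]
for n in('scene','side'):
    e=grab(n);_,Q=measure(e);print(n,angles(Q,c))
    if n=='scene': s=e
    h=hsv(e);m=cv2.inRange(h,(4,190,150),(12,255,255));n_,l,st,cc=cv2.connectedComponentsWithStats(m);k=proj(e,(564,165,220))
    i=1+np.argmin(np.hypot(*(cc[1:]-k).T)+100*(st[1:,4]<10));o=np.array(e['origin']);w=onplane(e,cc[i],0)-o;w/=np.linalg.norm(w);L.append((o,w));print(k,cc[i],st[i])
(a,u),(b,w)=L;t=np.linalg.lstsq(np.c_[u,-w],b-a,rcond=None)[0];print('nozzle',a+u*t[0],b+w*t[1])
wr=grab('wrist')
cv2.imwrite('pics/i.png',np.hstack([cv2.resize(e['frame'][130:290,150:370,::-1],(440,320)),cv2.resize(s['frame'][140:250,180:320,::-1],(360,320))]))
```

```text
scene (np.float64(28.631804397365553), np.float64(0.4537835553427363))
[235.01361519 158.00005357] [236.17647059 161.35294118] [234 158   5   6  17]
side (np.float64(28.31940247348142), np.float64(0.4459325042484229))
[252.52467701 166.31252735] [254.35714286 168.25      ] [251 163   7   9  28]
nozzle [560.73864881 158.51240408 209.26498584] [561.87685424 158.1933922  210.69722024]
```

View pics/i.png

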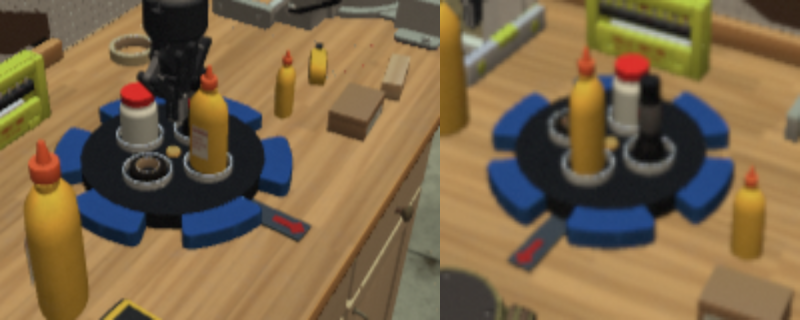

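The side and scene crops show all four things upright, with the glue bottle at about (208,130) and (588,125), close to the pointer line. One numerical check of the axis will confirm the margin.

Run:
```python
from meas import *
for n in('scene','side'):
    e=grab(n);q,P=fit(e,np.array([632.,160.]));a=np.array(red(e)[-1][2] if n=='side' else [408,171.]);
    u=a-q;u/=np.linalg.norm(u);g=np.array([561.3,158.4])-q
    print(n,q,a,'along',g@u,'side',g[0]*u[1]-g[1]*u[0])
```

```text
Traceback (most recent call last):
  File "meas.py", line 16, in fit
    return least_squares(lambda q:np.hypot(*(E-q).T)-195,c0,loss='soft_l1').x,P
           ~~~~~~~~~~~~~^^^^^^^^^^^^^^^^^^^^^^^^^^^^^^^^^^^^^^^^^^^^^^^^^^^
  File "meas.py", line 16, in <lambda>
    return least_squares(lambda q:np.hypot(*(E-q).T)-195,c0,loss='soft_l1').x,P
                                             ~^~
ValueError: operands could not be broadcast together with shapes (0,) (2,)
```

Converted, -38 mm / 800 = -0.0475, -35 mm / 800 = -0.0438.

```bash
sed -i 's/>60\]/>(60 if len(P)>6000 else 3)]/' meas.py
```

Request:
nudge_tcp:
  motion:
    - [0,0,-0.0438,0]
    - [0,0,-0.0438,0]
    - [0,0,-0.0438,0]
    - [0,0,-0.0188,0]
    - [0.025,-0.025,0,0]
    - [0.025,-0.0475,0,0]
    - [0.0125,-0.0475,0,0]
    - [0,-0.0475,0,0]
    - [0,-0.0188,0,0]
    - [0,0,0,0]

```text
time_s: 10.1
tool_pos: [466.8, 163.3, 363.0]
ee_rot: [-3.141, 0.0, 3.137]
ft_force: [0.7, 0.1, 0.2]
opening: 0.3
grip_force: 0.0
```

Run:
```python
from meas import *
d=grab('wrist','j.png')
q,P=fit(d,np.array([632.,160.]));print(q,angles(P,q),red(d)[:6],onplane(d,(256,192),45)[:2])
h=hsv(d);m=cv2.inRange(h,(4,190,150),(12,255,255));n,l,s,c=cv2.connectedComponentsWithStats(m);print([(s[i][4],c[i].round(1).tolist(),onplane(d,c[i],212)[:2].round(1).tolist()) for i in range(1,n) if s[i][4]>30])
```

```text
[634.32096071 159.24737521] (np.float64(29.021892096299883), np.float64(0.44678361141276335)) [(np.int32(260), [263.1, 115.8], [408.9, 172.1]), (np.int32(37), [494.2, 144.6], [457.0, 557.5]), (np.int32(250), [258.4, 317.8], [795.1, 163.0])] [527.04286322 160.23805388]
[(np.int32(155), [68.7, 229.9], [521.6, -37.2])]
```

View pics/j.png

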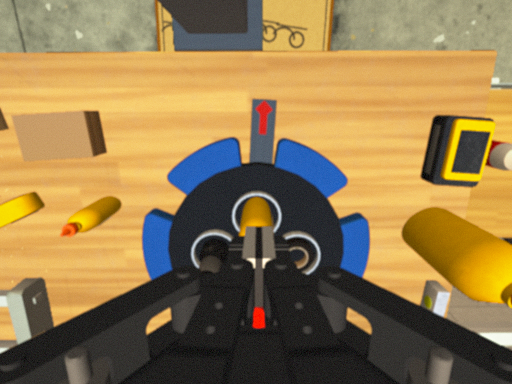

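The overhead view shows the glue cup at (257,213), next to the line of the pointer (263,116). Its measured offset is 2 to 5 mm against the 12 mm allowed, and the hand is clear.

```bash
python3 -c "
from cell import ctrl
print(ctrl.finish_job())"
```

```text
the job is handed in; nothing more can be done
None
```

The glue bottle now stands at the front of the carousel, about 2–5 mm off the pointer line by my measurement (12 mm allowed). All four things were still upright in their cups, the hand was clear, and I handed the job in; no verdict came back.

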